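Feel along the rim of a clamped test sieve

ROBOT

A 7-joint arm with a two-finger parallel gripper is mounted at the origin on the work surface. World frame = base frame: x ahead of the robot, y to its left, z up, the work surface at z = 0. Lengths are in m, angles in rad, forces in N, time in s.
With the tool pointing down it reaches from about 0.4 to 0.85 m from the base axis. Payload 10.4 kg.
Tool frame: the origin (TCP) lies on the centre line of the jaws, within the pads' length; the fingertips stand 14 mm ahead of it and the grasp point (between the pads) lies 5 mm behind it (tip_reach is the z of the fingertips in the tool frame, in m); z points along the fingers, x is the direction in which the jaws open and shut, and the axes are right-handed (so a half turn about z gives the same grasp; the last joint's range is limited). The gripper opens to 87 mm and grips with 3 to 60 N. Pads are 19 mm wide; open, the fingers measure 117 mm over their backs; the gripper's body (75 mm by 190 mm) begins 51 mm behind the grasp point.
Start: joints at [-1.229, 0.332, -0.065, 1.46, 0.022, 1.35, -0.088], TCP at [0.223, 0.584, 0.237] pointing down, gripper open.
Joint ranges: [-2.6, 2.6], [-0.5, 2.12], [-1.47, 1.34], [0.16, 2.42], [-1.27, 4.41], [0.06, 2.06], [-2.6, 2.6]. Speed limits (rad/s): [2.22, 2.22, 2.79, 2.79, 3.14, 3.14, 3.14].

INTERFACE

Orientations are given as a unit quaternion [x, y, z, w].
In Python, from bench import * gives the robot as it stands.
- The arm moves only by the tool carry_out, never from a script. Its argument "rows" is a list of rows, each a list of 5 numbers: the closure, from -1 (fully open) to 1 (shut), so that 0 is half open, then the shift along the tool's x, y, z in units of 30 mm (1.0 is 30 mm), then the turn about the tool's z in units of 5 degrees (1.0 is 5 degrees). In form: [[jaw, x, y, z, turn], ...]. A call has 1 to 20 rows; each row shifts and turns the pose as measured when the row begins, along the tool's axes as they then stand; what a row does not reach is not made up. A row lasts 1/12 s, in which the tool goes at most 41.7 mm and 7.16 degrees, less where a joint would pass 70% of its speed; a pose out of reach is approached as far as the arm can. A call is refused whole if a number of a shift passes 1 or a number of a turn 1, either way. A call with a gripper value outside its range is refused whole. The fingers move at their own pace and stop on an object; "force" is the grip in N (left out, the last holds). Time passes only in rows, so rows that do not move let the fingers close. It gives the time, the measured TCP pose, the force and the opening at its end, in the units of the state.
- read_state(): the state, without advancing time (a new reading comes with each control period).
- camera(name): name is "side" or "top" or "wrist"; returns the picture (480x640x3 uint8, blue, green, red); there is no depth.
- camera_info(name): a dict with "fx", "fy", "cx", "cy" (pixels), "extrinsics" (4x4, takes a point from camera to world coordinates); the wrist camera has in their place "tool_from_camera" (4x4, takes a point from camera to tool coordinates, whose origin is the TCP and whose axes are the tool frame's). Camera axes: x right, y down, z forward; pixel columns grow to the right and rows downward; lengths in m; the calibration is good to about 2 mm. A picture is of the moment at which its call begins: read the wrist's pose just before it. camera_info takes no time and is no camera call.
- close_job(): hands the job in, once; it reports no verdict.
Trained networks look in the newest picture that a camera, given by its name, has taken for a name from the list of things; names that differ only in an ending like _2 or _b are one class to them, and where a whole thing is asked for, a point or a joint stands for the part that bears it (a point fixed in the world has none). Each returns a list of dicts, best first, with "conf" (0 to 1); they miss things now and then, are a little off and sometimes report something else, mostly with a low value. They report only what shows in the picture. A call takes as long as a camera call.
- recognise(query, camera): "box" ([centre column, centre row, width, height] in pixels, round what is visible of it).
- silhouettes(query, camera): "mask" (480x640 bool, what is visible of it) and "box" ([centre column, centre row, width, height] in pixels, round what is visible of it).
- pinpoint(query, camera): "xy" ([column, row] in pixels: a listed point, or the origin of a listed thing).
The state is a dict: "time": time; "joint_positions": joint angles; "joint_vel": joint speeds; "joint_torque": joint torques, N m; "ee_pos": TCP position; "eef_rot": TCP orientation; "ft_force": force on the tool from outside, world axes, zero at the start; "torque": the same for the moment, N m; "width": finger opening in m.
Only numpy, scipy, OpenCV 4.12 (cv2) and the standard library are available. Lean on these libraries where they do the work, as an engineer would, in place of code of your own. Each camera call takes 0.05 s, during which the arm holds its last target. There are 200 camera calls.

TASK

Check the rim of the sieve clamped on the vibrator for dents before the next sieve is stacked on it: with the gripper closed, touch the top of the rim in line with the clamp post that has the black ball, and run the fingertips along the rim, round the side above the control box, until they are in line with the post that has the wing nut. Touch lightly: the sprung deck may give a little but must not be pushed down near its stop, and the sieve must not be pinched or lifted. Then lift the hand clear, leaving the brush in the sieve and everything else where it is.

Things in the scene. Friction and masses are not known exactly. Their poses are not given: they have to be found in the camera images.
- shaker: round grey bench sieve vibrator, fixed to the table, base 250 diameter and 70 tall, at any yaw. Origin: centre of its underside on the table; z up. Its control box (115 wide, 55 tall, with a round knob and a rocker on top) sticks out on the side -x of this frame, out to 170 from the axis.
- deck (a joint): vertical position of the sprung aluminium deck (240 diameter) with the sieve on it, in m: 0 at rest (within 1 mm), positive when pressed down, 0.016 is the lower stop, negative when lifted. Spring 500 N/m, so 3 N press it 6 mm down; it moves straight up and down without tilting, wherever it is pressed
- ball_top (a point): top of the black ball (26 diameter) on one clamp post of the deck, 130 from the axis on the vibrator's +y side, 137 above the table: 20 lower than the rim
- wing_top (a point): top of the flat steel wing nut (46 x 6 x 13) on the other clamp post, 130 from the axis on the vibrator's -y side, 135 above the table: 22 lower than the rim
- sieve_rim_center (a point): round steel test sieve, 200 diameter, 51 tall, clamped on the deck and sinking with it. This point: centre of its rim circle, level with the rim's top; axes as those of the vibrator. The rim is a round steel bead 8 thick in a circle of radius 100 (centre line); its top is 157 above the table at rest. The mesh lies 33 below the top of the rim
- rim_0 (a point): point on the top of the rim, on the centre line of the bead, 0 degrees along the path from the ball post to the wing-nut post round the control-box side (in line with the black ball: the start)
- rim_1 (a point): point on the top of the rim, on the centre line of the bead, 20 degrees along the path from the ball post to the wing-nut post round the control-box side
- rim_2 (a point): point on the top of the rim, on the centre line of the bead, 40 degrees along the path from the ball post to the wing-nut post round the control-box side
- rim_3 (a point): point on the top of the rim, on the centre line of the bead, 60 degrees along the path from the ball post to the wing-nut post round the control-box side
- rim_4 (a point): point on the top of the rim, on the centre line of the bead, 80 degrees along the path from the ball post to the wing-nut post round the control-box side
- rim_5 (a point): point on the top of the rim, on the centre line of the bead, 100 degrees along the path from the ball post to the wing-nut post round the control-box side
- rim_6 (a point): point on the top of the rim, on the centre line of the bead, 120 degrees along the path from the ball post to the wing-nut post round the control-box side
- rim_7 (a point): point on the top of the rim, on the centre line of the bead, 140 degrees along the path from the ball post to the wing-nut post round the control-box side
- rim_8 (a point): point on the top of the rim, on the centre line of the bead, 160 degrees along the path from the ball post to the wing-nut post round the control-box side
- rim_9 (a point): point on the top of the rim, on the centre line of the bead, 180 degrees along the path from the ball post to the wing-nut post round the control-box side (in line with the wing nut: the finish)
- brush: black-bristled wooden sieve brush, 80 x 24 x 24, lying on the mesh inside the sieve; a bystander. Origin: centre of its underside
- sample_a: small sample jar, 48 diameter, 95 tall, standing beside the vibrator; a bystander. Origin: centre of its underside
- dish: small white bowl, 70 diameter, 30 tall, beside the vibrator; a bystander. Origin: centre of its underside
- reagent_a: white reagent bottle with blue cap, 70 diameter, 160 tall; a bystander. Origin: centre of its underside
- reagent_b: white reagent bottle with black cap, 60 diameter, 140 tall; a bystander. Origin: centre of its underside
- beaker: glass beaker, 76 diameter, 100 tall; a bystander. Origin: centre of its underside
- scoop: long-handled metal scoop lying on the table; a bystander. Origin: centre of its underside
- sieve_lid: round steel sieve lid, 200 diameter, 34 tall with its black knob, lying on the table; a bystander. Origin: centre of its underside

How it is judged:
By the outcome, as a careful person would: the job done as asked, in the order asked, and still so for the second after the job is handed in, with the robot touching nothing.
It also fails if it takes over 58 s, if anything falls off the work surface, if the arm or the gripper's body presses on something with over 40 N, if the wrist force passes 120 N, or if a joint passes its speed limit or range.

## Working session

There is one attempt and no reset: what is moved stays moved. The work goes in short steps, Python scripts to look and compute and a tool call to move; the robot and the scene stay as the last step left them, time stands still between calls to the robot, and variables do not carry over. Pictures are saved under pics/ and viewed, about 8 in all and at most 12, crops included, and the job is handed in when it is done.

Besides the shell and the picture viewer there is one more tool, called after "Request:" as name(argument=value, ...), one argument or row to a line, values as JSON. carry_out: Moves the arm, as the interface text tells. Its arguments: {"type":"object","properties":{"rows":{"type":"array","items":{"type":"array","items":{"type":"number"}}},"force":{"type":"number"}},"required":["rows"]}

```bash
ls; mkdir -p pics; cat > h.py <<'E'
from bench import *
import numpy as np, cv2
def ray(cam,xy):
    c=camera_info(cam); 
    if cam=="wrist":
        from scipy.spatial.transform import Rotation as R
        s=read_state(); T=np.eye(4);T[:3,:3]=R.from_quat(s["eef_rot"]).as_matrix();T[:3,3]=s["ee_pos"]
        E=T@np.array(c["tool_from_camera"])
    else: E=np.array(c["extrinsics"])
    d=np.array([(xy[0]-c["cx"])/c["fx"],(xy[1]-c["cy"])/c["fy"],1.])
    return E[:3,3],E[:3,:3]@d
def atz(cam,xy,z):
    o,d=ray(cam,xy); return o+d*(z-o[2])/d[2]
E
python3 - <<'E'
from h import *
np.set_printoptions(precision=4,suppress=True)
s=read_state();print({k:np.round(v,4) for k,v in s.items()})
Z={"ball_top":.137,"wing_top":.135,"sieve_rim_center":.157,"shaker":0,"sample_a":0,"dish":0,"reagent_a":0,"beaker":0,"scoop":0,"sieve_lid":0,**{f"rim_{i}":.157 for i in range(10)}}
for cam in("top","side"):
    im=camera(cam);cv2.imwrite(f"pics/{cam}0.png",im)
    for n,z in Z.items():
        if cam=="side" and n in("sample_a","dish","reagent_a","beaker","scoop","sieve_lid"):continue
        for r in pinpoint(n,cam)[:2 if n.startswith("reag") else 1]:
            print(cam,n,round(r["conf"],2),np.round(r["xy"],1),atz(cam,r["xy"],z))
E
```

```text
pics
{'time': np.float64(0.0), 'joint_positions': array([-1.2286,  0.3329, -0.0647,  1.461 ,  0.0216,  1.3499, -0.0885]), 'joint_vel': array([-0.0016, -0.0008, -0.0009,  0.0005, -0.0005, -0.0005, -0.0008]), 'joint_torque': array([  0.0004, -62.3251,   0.0247, -38.9901,  -0.0613,   0.0395,
         0.0002]), 'ee_pos': array([0.2229, 0.5835, 0.2357]), 'eef_rot': array([ 0.8236,  0.5671, -0.0006,  0.0004]), 'ft_force': array([ 0.4259, -1.3019,  0.4468]), 'torque': array([-0.0524, -0.0152, -0.0089]), 'width': np.float64(0.0872)}
top ball_top 0.71 [342.8 218.2] [ 0.6086 -0.0148  0.137 ]
top wing_top 0.96 [246.9 263.6] [0.511  0.2013 0.135 ]
top sieve_rim_center 0.77 [304.3 249.6] [0.5381 0.0712 0.157 ]
top shaker 0.9 [306.9 255.4] [0.5357 0.0748 0.    ]
top sample_a 0.88 [320.4 322.8] [0.3666 0.0435 0.    ]
top dish 0.79 [232.4 279.1] [0.4792 0.2645 0.    ]
top reagent_a 0.87 [180.4 218.1] [0.638  0.3995 0.    ]
top reagent_a 0.62 [173.2 295.2] [0.4413 0.4149 0.    ]
top beaker 0.68 [147.6 260.2] [0.5312 0.4823 0.    ]
top scoop 0.89 [500.2 201. ] [ 0.6647 -0.4185  0.    ]
top sieve_lid 0
[... 572 characters left out ...]
l_top 0.94 [345.3 224.1] [ 0.5816 -0.0582  0.137 ]
side wing_top 0.83 [244.8 244.4] [0.5134 0.2035 0.135 ]
side sieve_rim_center 0.73 [245.8 245.9] [0.4787 0.1981 0.157 ]
side rim_0 0.87 [260.5 225.9] [0.5601 0.1634 0.157 ]
side rim_1 0.87 [260.5 225.9] [0.5601 0.1634 0.157 ]
side rim_2 0.87 [260.5 225.9] [0.5601 0.1634 0.157 ]
side rim_3 0.87 [260.5 225.9] [0.5601 0.1634 0.157 ]
side rim_4 0.87 [260.5 225.9] [0.5601 0.1634 0.157 ]
side rim_5 0.87 [260.5 225.9] [0.5601 0.1634 0.157 ]
side rim_6 0.87 [260.5 225.9] [0.5601 0.1634 0.157 ]
side rim_7 0.87 [260.5 225.9] [0.5601 0.1634 0.157 ]
side rim_8 0.87 [260.5 225.9] [0.5601 0.1634 0.157 ]
side rim_9 0.87 [260.5 225.9] [0.5601 0.1634 0.157 ]
```

```bash
python3 - <<'E'
import cv2,numpy as np
t=cv2.imread("pics/top0.png");s=cv2.imread("pics/side0.png")
a=cv2.resize(t[180:330,200:400],(800,600),interpolation=3)
cv2.imwrite("pics/a.png",a)
E
```

```text
(no output)
```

View pics/a.png

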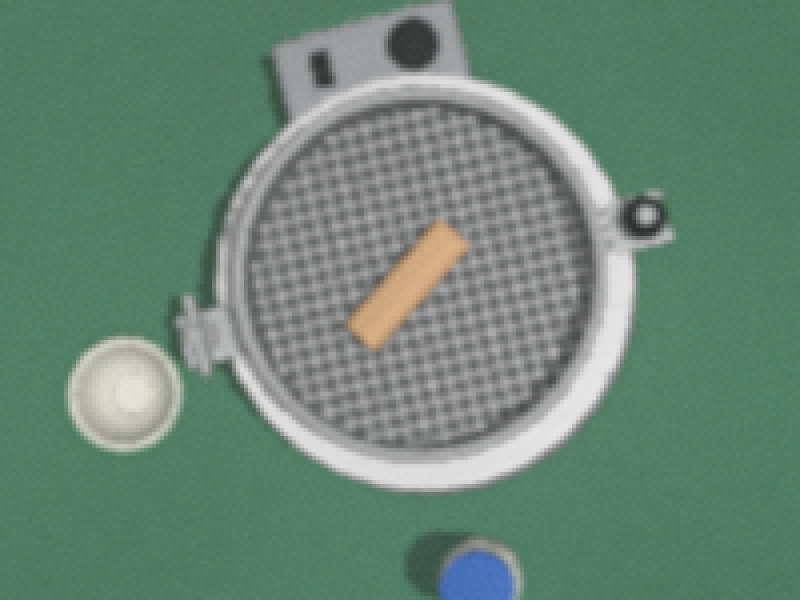

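View pics/side0.png

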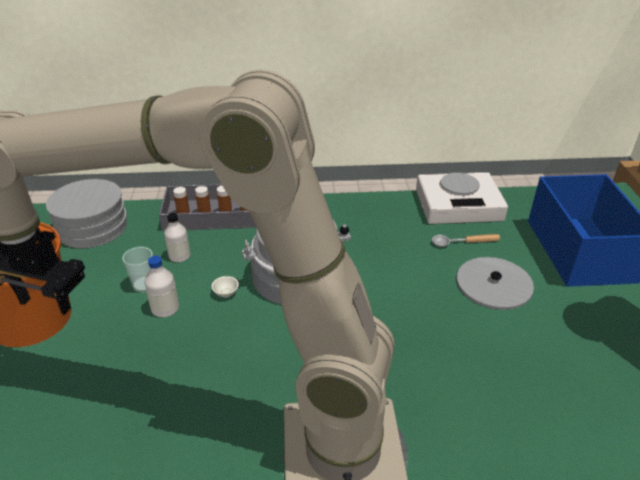

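```bash
cat >> h.py <<'E'
def proj(cam,P,E=None):
    c=camera_info(cam)
    if cam=="wrist":
        from scipy.spatial.transform import Rotation as R
        if E is None:
            s=read_state(); T=np.eye(4);T[:3,:3]=R.from_quat(s["eef_rot"]).as_matrix();T[:3,3]=s["ee_pos"]
            E=T@np.array(c["tool_from_camera"])
    else: E=np.array(c["extrinsics"])
    p=(np.asarray(P)-E[:3,3])@E[:3,:3]
    return np.c_[c["fx"]*p[:,0]/p[:,2]+c["cx"],c["fy"]*p[:,1]/p[:,2]+c["cy"]]
E
python3 - <<'E'
from h import *
np.set_printoptions(precision=4,suppress=True)
b=atz("top",(361.3,233.8),.137);w=atz("top",(251,264),.135);print(b,w,(b+w)/2,np.linalg.norm(b-w))
print(camera_info("wrist"), camera_info("top")["fx"])
c=(b+w)/2
img=cv2.imread("pics/top0.png")
a=cv2.resize(img[180:330,200:400],(800,600),interpolation=3)
t=np.linspace(0,2*np.pi,200)
for r,z,col in((.104,.153,(0,0,255)),(.096,.157,(0,255,0)),(.125,.07,(255,0,0)),(.12,.1,(255,255,0))):
    p=proj("top",np.c_[c[0]+r*np.cos(t),c[1]+r*np.sin(t),0*t+z])
    p=(p-[200,180])*4
    cv2.polylines(a,[np.int32(p)],True,col,1)
cv2.imwrite("pics/b.png",a)
E
```

```text
[ 0.5726 -0.0553  0.137 ] [0.5099 0.1921 0.135 ] [0.5413 0.0684 0.136 ] 0.2552448859574144
{'fx': 362.71766234514985, 'fy': 362.71766234514985, 'cx': 320.56416724455505, 'cy': 242.33664509478405, 'tool_from_camera': array([[ 1.    , -0.    ,  0.0003,  0.001 ],
       [-0.0001,  0.954 ,  0.2999, -0.0843],
       [-0.0003, -0.2999,  0.954 , -0.1479],
       [ 0.    ,  0.    ,  0.    ,  1.    ]])} 444.1081375317876
```

View pics/b.png

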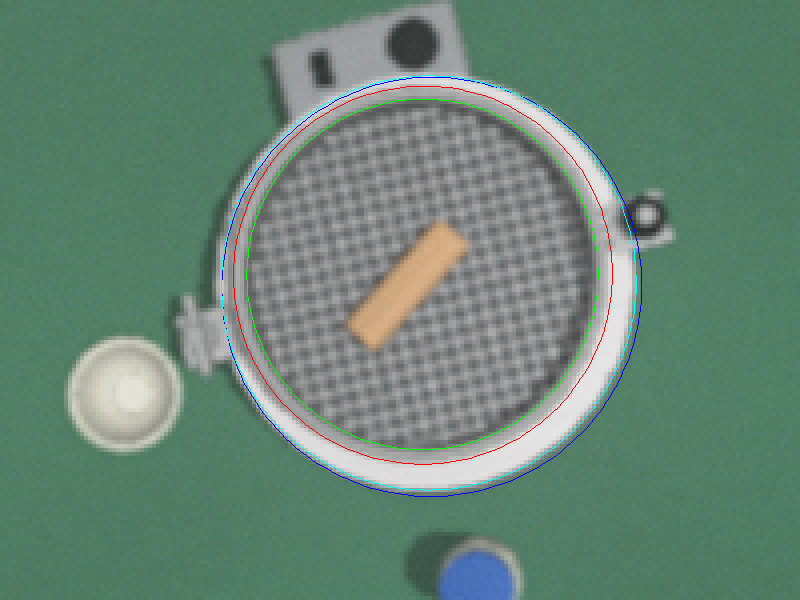

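Request:
carry_out(
  rows=[
    [1, 0, 0, -1, 1],
    [1, 0, 0, -1, 1],
    [1, 0, 0, -1, 1],
    [1, 0, 0, -1, 1],
    [1, 0, 0, -1, 1],
    [1, 0, 0, 0, 1],
    [1, 0, 0, 0, 1],
    [1, 0, 0, 0, 1],
    [1, 0, 0, 0, 1],
    [1, 0, 0, 0, 1],
    [1, 0, 0, 0, 1],
    [1, 0, 0, 0, 1],
    [1, 0, 0, 0, 1],
    [1, 0, 0, 0, 0.8],
  ],
  force=10,
)

```text
time: 2.97
ee_pos: [0.2227, 0.5831, 0.3944]
eef_rot: [1.0, -0.027, -0.0, -0.0]
ft_force: [0.1, 0.1, 1.0]
width: 0.0039
```

Request:
carry_out(
  rows=[
    [1, 0.5, 0.9, 0, -0.6],
    [1, 0.53, 0.92, 0, 0],
    [1, 0.53, 0.92, 0, 0],
    [1, 0.53, 0.92, 0, 0],
    [1, 0.53, 0.92, 0, 0],
    [1, 0.53, 0.92, 0, 0],
    [1, 0.53, 0.92, 0, 0],
    [1, 0.53, 0.92, 0, 0],
    [1, 0.53, 0.92, 0, 0],
    [1, 0.53, 0.92, 0, 0],
    [1, 0.53, 0.92, 0, 0],
    [1, 0.53, 0.92, 0, 0],
    [1, 0.53, 0.92, 0, 0],
    [1, 0.53, 0.92, 0, 0],
    [1, 0.53, 0.92, 0, 0],
    [1, 0.53, 0.92, 0, 0],
    [1, 0.53, 0.92, 0, 0],
    [1, 0.53, 0.92, 0, 0],
    [1, 0.53, 0.92, 0, 0],
    [1, 0, 0, 0, 0],
  ],
)

```text
time: 4.63
ee_pos: [0.5292, 0.0311, 0.3931]
eef_rot: [1.0, -0.0, 0.001, -0.002]
ft_force: [0.5, -1.0, -0.3]
width: 0.0004
```

```bash
python3 - <<'E'
from h import *
np.set_printoptions(precision=4,suppress=True)
print(read_state()["ee_pos"])
im=camera("wrist");cv2.imwrite("pics/w0.png",im)
for n,z in (("ball_top",.137),("wing_top",.135),("sieve_rim_center",.157)):
    for r in pinpoint(n,"wrist")[:1]: print(n,r["conf"],r["xy"],atz("wrist",r["xy"],z))
c=np.array([.542,.070]);t=np.linspace(0,2*np.pi,200)
for r,z,col in((.104,.153,(0,0,255)),(.096,.153,(0,255,0)),(.125,.07,(255,0,0))):
    p=proj("wrist",np.c_[c[0]+r*np.cos(t),c[1]+r*np.sin(t),0*t+z])
    cv2.polylines(im,[np.int32(p*8)],True,col,1,shift=3)
cv2.imwrite("pics/w1.png",im)
E
```

```text
[0.5292 0.0311 0.3931]
ball_top 0.69 [358.3, 280.3] [ 0.5731 -0.0525  0.137 ]
wing_top 0.97 [301.1, 41.1] [0.5063 0.207  0.135 ]
sieve_rim_center 0.56 [334.2, 170.7] [0.5405 0.0825 0.157 ]
```

View pics/w1.png

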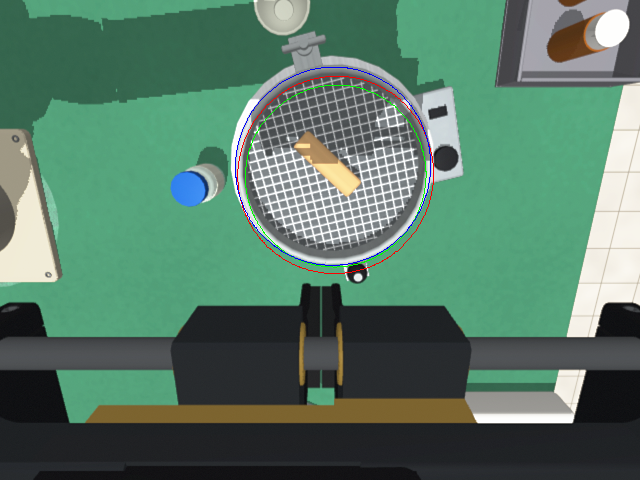

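```bash
python3 - <<'E'
from h import *
np.set_printoptions(precision=4,suppress=True)
s=read_state();print(s["ee_pos"],s["eef_rot"],s["joint_vel"])
im=camera("wrist");cv2.imwrite("pics/w2.png",im);print(read_state()["ee_pos"],np.abs(im.astype(int)-cv2.imread("pics/w0.png")).mean())
print(camera_info("wrist")["tool_from_camera"])
cv2.imwrite("pics/c.png",cv2.resize(im[20:300,210:470],None,fx=2.14,fy=2.14,interpolation=3))
E
```

```text
[0.5274 0.0387 0.3929] [ 1.      0.0041  0.0004 -0.0033] [-0.0134 -0.0061 -0.0108  0.0043 -0.0004  0.0005  0.0019]
[0.5273 0.039  0.3929] 9.397686631944444
[[ 1.     -0.0001  0.0007 -0.0012]
 [-0.0001  0.9542  0.2993 -0.0842]
 [-0.0007 -0.2993  0.9542 -0.1479]
 [ 0.      0.      0.      1.    ]]
```

View pics/c.png

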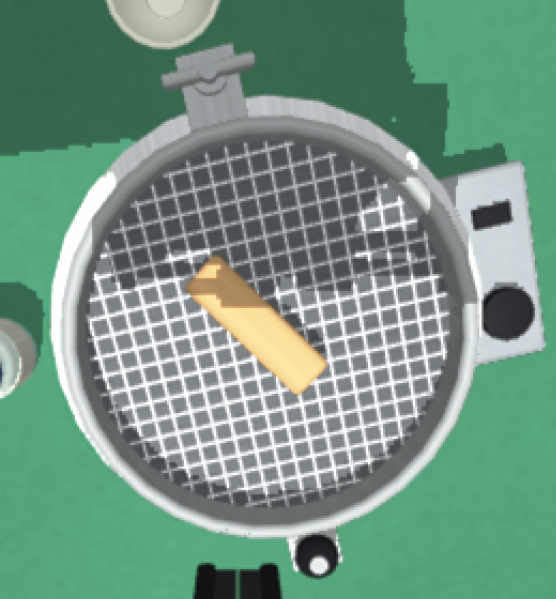

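```bash
python3 - <<'E'
from h import *
np.set_printoptions(precision=4,suppress=True)
from scipy.spatial.transform import Rotation as R
T=np.eye(4);T[:3,:3]=R.from_quat([1,.0041,.0004,-.0033]).as_matrix();T[:3,3]=[.5274,.0387,.3929]
E=T@np.array(camera_info("wrist")["tool_from_camera"])
c_=camera_info("wrist")
def az(xy,z):
    d=E[:3,:3]@[(xy[0]-c_["cx"])/c_["fx"],(xy[1]-c_["cy"])/c_["fy"],1.];return E[:3,3]+d*(z-E[2,3])/d[2]
b=az((357.7,279.8),.124);w=az((307.7,53.6),.132)
print(b,w,(b+w)/2,np.linalg.norm(b-w))
c=((b+w)/2)[:2];t=np.linspace(0,2*np.pi,200)
im=cv2.imread("pics/w2.png");a=cv2.resize(im[20:300,210:470],None,fx=2.14,fy=2.14,interpolation=3)
for r,z,col in((.104,.153,(0,0,255)),(.096,.153,(0,255,0)),(.12,.103,(255,0,0))):
    p=(proj("wrist",np.c_[c[0]+r*np.cos(t),c[1]+r*np.sin(t),0*t+z],E)-[210,20])*2.14
    cv2.polylines(a,[np.int32(p*8)],True,col,1,shift=3)
cv2.imwrite("pics/d.png",a)
E
```

```text
[ 0.5737 -0.0543  0.124 ] [0.5123 0.1973 0.132 ] [0.543  0.0715 0.128 ] 0.2591187921542694
```

View pics/d.png

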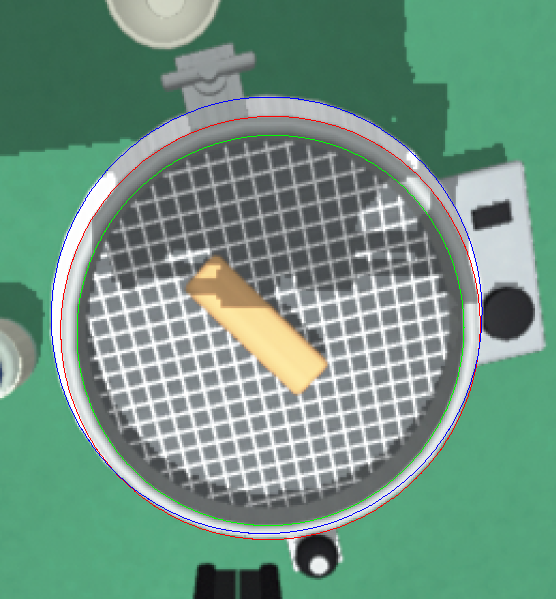

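Request:
carry_out(
  rows=[
    [1, 0.16, 0.27, 0.7, 0],
    [1, 0.16, 0.27, 0.8, 0],
    [1, 0.16, 0.27, 0.8, 0],
    [1, 0.16, 0.27, 0.8, 0],
    [1, 0.16, 0.27, 0.8, 0],
    [1, 0.16, 0.27, 0.8, 0],
    [1, 0.16, 0.27, 0.7, 0],
    [1, 0.16, 0.27, 0.4, 0],
    [1, 0, 0, 0, 0],
    [1, 0, 0, 0, 0],
    [1, 0, 0, 0, 0],
  ],
)

```text
time: 5.8
ee_pos: [0.5665, -0.0073, 0.2128]
eef_rot: [1.0, 0.019, 0.002, -0.008]
ft_force: [-0.7, 0.5, 0.5]
width: 0.0007
```

```bash
cat > st.py <<'E'
from h import *
from scipy.spatial.transform import Rotation as R
np.set_printoptions(precision=4,suppress=True)
c=np.array([.5425,.072]);u=np.array([.239,-.971]);v=np.array([.971,.239])
s=read_state();p=s["ee_pos"];Rm=R.from_quat(s["eef_rot"]).as_matrix()
tip=p+Rm[:,2]*.014;d=tip[:2]-c
th=np.degrees(np.arctan2(d@v,d@u))
print("t",round(float(s["time"]),2),"tip",tip,"th",round(th,1),"r",round(float(np.hypot(*d))*1000,1),"F",s["ft_force"],"tilt",Rm[:,2],"yaw",round(np.degrees(np.arctan2(Rm[1,0],Rm[0,0])),2),"w",s["width"])
for k in (0,10,20,30):
    a=np.radians(min(max(th,0)+k,183));q=c+.1*(np.cos(a)*u+np.sin(a)*v)
    e=Rm.T@np.r_[q-tip[:2],0];print(k,"shift mm tool xy",e[:2]*1000)
E
python3 st.py
```

```text
t 5.8 tip [ 0.5666 -0.0071  0.1988] th 3.1 r 82.6 F [-0.7314  0.483   0.5048] tilt [ 0.003   0.0154 -0.9999] yaw 2.12 w 0.0006838806832452752
0 shift mm tool xy [ 4.438  16.7699]
10 shift mm tool xy [20.836  10.8608]
20 shift mm tool xy [35.9585  2.1942]
30 shift mm tool xy [49.346  -8.9664]
```

Request:
carry_out(
  rows=[
    [1, 0, 0.2, 0.2, 0.4],
    [1, 0, 0.2, 0.2, 0],
    [1, 0, 0.2, 0.2, 0],
    [1, 0, 0.05, 0.2, 0],
    [1, 0, 0, 0.2, 0],
    [1, 0, 0, 0.1, 0],
    [1, 0, 0, 0, 0],
    [1, 0, 0, 0, 0],
  ],
)

```text
time: 6.47
ee_pos: [0.5678, -0.0255, 0.1794]
eef_rot: [1.0, 0.001, 0.004, -0.009]
ft_force: [0.2, -0.8, 1.0]
width: 0.0005
```

```bash
python3 st.py
```

```text
t 6.47 tip [ 0.5679 -0.0253  0.1654] th 0.8 r 100.6 F [ 0.2369 -0.8008  1.0356] tilt [ 0.0077  0.018  -0.9998] yaw 0.09 w 0.00048352325292780785
0 shift mm tool xy [-0.1398 -0.5381]
10 shift mm tool xy [16.2845 -6.3711]
20 shift mm tool xy [ 31.4458 -14.9672]
30 shift mm tool xy [ 44.8835 -26.0654]
```

Request:
carry_out(
  rows=[
    [1, -0.05, 0, 0.1, 0],
    [1, -0.05, 0, 0.1, 0],
    [1, 0, 0, 0.1, 0],
    [1, 0, 0, 0.07, 0],
    [1, 0, 0, 0, 0],
  ],
)

```text
time: 6.88
ee_pos: [0.5652, -0.0251, 0.168]
eef_rot: [1.0, 0.001, 0.005, -0.009]
ft_force: [-0.1, -0.5, 2.1]
width: 0.0006
```

```bash
python3 st.py
```

```text
t 6.88 tip [ 0.5653 -0.0248  0.154 ] th -0.6 r 99.5 F [-0.1066 -0.4867  2.1035] tilt [ 0.0092  0.018  -0.9998] yaw 0.13 w 0.0005514898252651659
0 shift mm tool xy [1.0922 0.2803]
10 shift mm tool xy [17.6019 -5.3054]
20 shift mm tool xy [ 32.8902 -13.6729]
30 shift mm tool xy [ 46.4927 -24.568 ]
```

Request:
carry_out(
  rows=[
    [1, 0.15, -0.04, 0, 0],
    [1, 0.15, -0.045, 0, 0],
    [1, 0.15, -0.045, 0, 0],
    [1, 0.14, -0.05, 0, 0],
    [1, 0.13, -0.065, 0, 0],
    [1, 0.13, -0.07, 0, 0],
  ],
)

```text
time: 7.38
ee_pos: [0.5929, -0.015, 0.1688]
eef_rot: [1.0, 0.001, 0.005, -0.009]
ft_force: [-0.6, -0.9, 1.2]
width: 0.0008
```

```bash
python3 st.py
```

```text
t 7.38 tip [ 0.5931 -0.0147  0.1548] th 16.4 r 100.4 F [-0.5847 -0.885   1.176 ] tilt [ 0.009   0.0183 -0.9998] yaw 0.11 w 0.0007931782822851331
0 shift mm tool xy [-0.182  -0.3135]
10 shift mm tool xy [ 14.0714 -10.3423]
20 shift mm tool xy [ 26.3661 -22.6938]
30 shift mm tool xy [ 36.3286 -36.9927]
```

Request:
carry_out(
  rows=[
    [1, 0.14, -0.09, 0.01, 0],
    [1, 0.14, -0.1, 0.02, 0],
    [1, 0.13, -0.11, 0.02, 0],
    [1, 0.13, -0.11, 0.01, 0],
    [1, 0.12, -0.12, 0, 0],
    [1, 0.12, -0.125, 0, 0],
    [1, 0.11, -0.13, 0, 0],
  ],
)

```text
time: 7.97
ee_pos: [0.6229, 0.0105, 0.1674]
eef_rot: [1.0, 0.001, 0.004, -0.009]
ft_force: [-0.5, -1.8, 1.0]
width: 0.0005
```

```bash
python3 st.py
```

```text
t 7.97 tip [0.623  0.0107 0.1534] th 38.9 r 101.2 F [-0.4735 -1.7644  0.9782] tilt [ 0.0089  0.0172 -0.9998] yaw 0.08 w 0.000502369705313037
0 shift mm tool xy [-0.9502 -0.7249]
10 shift mm tool xy [  8.3735 -15.4487]
20 shift mm tool xy [ 14.9983 -31.568 ]
30 shift mm tool xy [ 18.7229 -48.5931]
```

Request:
carry_out(
  rows=[
    [1, 0.08, -0.14, 0, 0],
    [1, 0.08, -0.15, 0, 0],
    [1, 0.08, -0.15, 0, 0],
    [1, 0.07, -0.155, 0, 0],
    [1, 0.065, -0.155, 0, 0],
    [1, 0.06, -0.155, 0, 0],
    [1, 0.05, -0.155, 0, 0],
    [1, 0.04, -0.16, 0, 0],
  ],
)

```text
time: 8.63
ee_pos: [0.6409, 0.0513, 0.1684]
eef_rot: [1.0, 0.001, 0.005, -0.009]
ft_force: [-0.2, -1.4, 2.1]
width: 0.0006
```

```bash
python3 st.py
```

```text
t 8.63 tip [0.641  0.0515 0.1544] th 64.4 r 100.6 F [-0.1703 -1.3763  2.0548] tilt [ 0.0098  0.0171 -0.9998] yaw 0.09 w 0.0005563329765965625
0 shift mm tool xy [-0.5969 -0.1253]
10 shift mm tool xy [  1.4825 -17.4288]
20 shift mm tool xy [  0.5252 -34.831 ]
30 shift mm tool xy [ -3.4397 -51.803 ]
```

Request:
carry_out(
  rows=[
    [1, 0.015, -0.15, 0.01, 0],
    [1, 0.015, -0.16, 0.01, 0],
    [1, 0.01, -0.16, 0.01, 0],
    [1, 0, -0.16, 0.01, 0],
    [1, -0.01, -0.16, 0, 0],
    [1, -0.015, -0.16, 0, 0],
    [1, -0.03, -0.16, 0, 0],
    [1, -0.04, -0.16, 0, 0],
  ],
)

```text
time: 9.3
ee_pos: [0.6396, 0.0934, 0.168]
eef_rot: [1.0, 0.001, 0.006, -0.008]
ft_force: [0.4, -0.8, 1.6]
width: 0.0007
```

```bash
python3 st.py
```

```text
t 9.3 tip [0.6398 0.0937 0.154 ] th 88.7 r 99.6 F [ 0.4043 -0.8325  1.592 ] tilt [ 0.011   0.0169 -0.9998] yaw 0.09 w 0.00065472328100507
0 shift mm tool xy [ 0.3448 -0.0762]
10 shift mm tool xy [ -4.8898 -16.701 ]
20 shift mm tool xy [-12.9317 -32.1648]
30 shift mm tool xy [-23.5368 -45.9979]
```

```bash
python3 - <<'E'
from h import *
F=[]
for i in range(4):
    im=camera("wrist" if i<3 else "top");s=read_state();F.append(s["ft_force"])
    if i==0: cv2.imwrite("pics/e.png",cv2.resize(im[130:330,220:440],None,fx=2.5,fy=2.5,interpolation=3))
print(np.round(F,2),s["ee_pos"])
E
python3 st.py
```

```text
[[-0.33  0.23  1.56]
 [-0.58  1.19  1.86]
 [-0.03  0.2   1.65]
 [-1.14  0.73  1.63]] [0.63946407 0.09375875 0.16799467]
t 9.5 tip [0.6396 0.094  0.154 ] th 88.9 r 99.6 F [-1.1367  0.7275  1.6338] tilt [ 0.0106  0.0177 -0.9998] yaw 0.14 w 0.0005686927423738249
0 shift mm tool xy [ 0.4132 -0.0925]
10 shift mm tool xy [ -4.8666 -16.7028]
20 shift mm tool xy [-12.9506 -32.1445]
30 shift mm tool xy [-23.5932 -45.9485]
```

View pics/e.png

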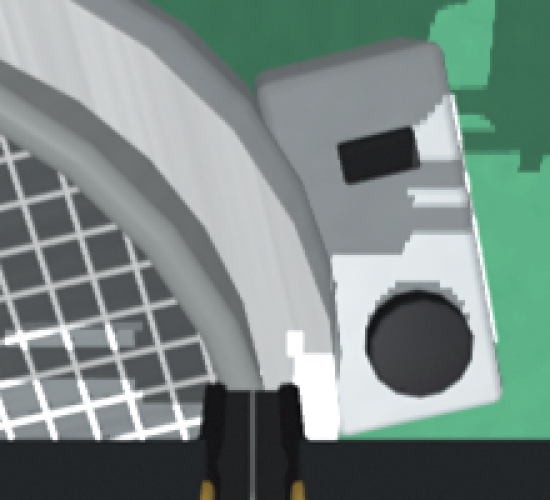

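Request:
carry_out(
  rows=[
    [1, -0.03, -0.15, 0, 0],
    [1, -0.045, -0.155, 0, 0],
    [1, -0.05, -0.15, 0, 0],
    [1, -0.06, -0.145, 0, 0],
    [1, -0.07, -0.14, 0, 0],
    [1, -0.08, -0.14, 0, 0],
    [1, -0.085, -0.135, 0, 0],
    [1, -0.09, -0.13, 0, 0],
  ],
)

```text
time: 10.17
ee_pos: [0.6232, 0.1286, 0.1685]
eef_rot: [1.0, -0.0, 0.006, -0.008]
ft_force: [0.6, -1.1, 1.7]
width: 0.0005
```

```bash
python3 st.py
```

```text
t 10.17 tip [0.6234 0.1289 0.1545] th 111.3 r 98.9 F [ 0.5645 -1.0706  1.6727] tilt [ 0.0114  0.0158 -0.9998] yaw -0.06 w 0.00048651458229987836
0 shift mm tool xy [ 0.9069 -0.6386]
10 shift mm tool xy [-10.3338 -13.9605]
20 shift mm tool xy [-23.7168 -25.1286]
30 shift mm tool xy [-38.8356 -33.8036]
```

Request:
carry_out(
  rows=[
    [1, -0.075, -0.15, 0.01, 0],
    [1, -0.095, -0.14, 0.01, 0],
    [1, -0.1, -0.13, 0.01, 0],
    [1, -0.11, -0.12, 0.01, 0],
    [1, -0.12, -0.11, 0, 0],
    [1, -0.125, -0.105, 0, 0],
    [1, -0.13, -0.1, 0, 0],
    [1, -0.135, -0.09, 0, 0],
  ],
)

```text
time: 10.83
ee_pos: [0.5941, 0.1606, 0.1677]
eef_rot: [1.0, -0.0, 0.006, -0.008]
ft_force: [1.0, -0.8, 2.2]
width: 0.0004
```

```bash
python3 st.py
```

```text
t 10.83 tip [0.5943 0.1609 0.1537] th 135.9 r 102.9 F [ 0.9644 -0.7572  2.2252] tilt [ 0.0127  0.0161 -0.9998] yaw -0.02 w 0.0004173136572029785
0 shift mm tool xy [-1.4361  2.4665]
10 shift mm tool xy [-17.206   -4.9588]
20 shift mm tool xy [-34.0253  -9.5333]
30 shift mm tool xy [-51.3829 -11.1179]
```

Request:
carry_out(
  rows=[
    [1, -0.15, -0.01, 0, 0],
    [1, -0.15, -0.02, 0, 0],
    [1, -0.155, -0.035, 0, 0],
    [1, -0.155, -0.04, 0, 0],
    [1, -0.155, -0.04, 0, 0],
    [1, -0.155, -0.035, 0, 0],
  ],
)

```text
time: 11.33
ee_pos: [0.5636, 0.1672, 0.1677]
eef_rot: [1.0, 0.0, 0.007, -0.009]
ft_force: [1.1, -0.8, 1.9]
width: 0.0006
```

```bash
python3 st.py
```

```text
t 11.33 tip [0.5638 0.1675 0.1537] th 153.6 r 97.8 F [ 1.063  -0.8002  1.9496] tilt [ 0.0134  0.0171 -0.9998] yaw 0.0 w 0.0005625251729983127
0 shift mm tool xy [ 0.4709 -2.1076]
10 shift mm tool xy [-16.8055  -4.4145]
20 shift mm tool xy [-34.2194  -3.6866]
30 shift mm tool xy [-50.2742  -0.2438]
```

Request:
carry_out(
  rows=[
    [1, -0.15, -0.06, 0, 0],
    [1, -0.155, -0.045, 0, 0],
    [1, -0.155, -0.02, 0, 0],
    [1, -0.155, 0, 0, 0],
    [1, -0.155, 0.01, 0, 0],
    [1, -0.155, 0.015, 0, 0],
    [1, -0.15, 0.025, 0, 0],
  ],
)

```text
time: 11.92
ee_pos: [0.5278, 0.1704, 0.1674]
eef_rot: [1.0, 0.0, 0.007, -0.009]
ft_force: [1.5, -0.2, 2.3]
width: 0.0003
```

```bash
python3 st.py
```

```text
t 11.92 tip [0.528  0.1706 0.1534] th 174.5 r 99.7 F [ 1.4703 -0.2099  2.3037] tilt [ 0.0138  0.0177 -0.9997] yaw 0.04 w 0.00032203687657468213
0 shift mm tool xy [-0.043  -0.2939]
10 shift mm tool xy [-14.4399   2.9103]
20 shift mm tool xy [-14.4399   2.9103]
30 shift mm tool xy [-14.4399   2.9103]
```

Request:
carry_out(
  rows=[
    [1, -0.14, 0.02, 0, 0],
    [1, -0.13, 0.025, 0, 0],
    [1, -0.07, 0.015, 0, 0],
    [1, 0, 0, 0, 0],
    [1, 0, 0, 0, 0],
  ],
)

```text
time: 12.33
ee_pos: [0.5157, 0.1683, 0.1675]
eef_rot: [1.0, 0.0, 0.007, -0.009]
ft_force: [0.4, 0.2, 1.6]
width: 0.0003
```

```bash
python3 st.py
```

```text
t 12.33 tip [0.5159 0.1685 0.1535] th -178.4 r 100.2 F [0.4184 0.2268 1.5962] tilt [ 0.014   0.0186 -0.9997] yaw 0.05 w 0.0003316331875897032
0 shift mm tool xy [ 50.3893 193.6677]
10 shift mm tool xy [ 66.8903 188.0606]
20 shift mm tool xy [ 82.1661 179.6733]
30 shift mm tool xy [ 95.7526 168.7606]
```

Request:
carry_out(
  rows=[
    [1, 0, 0, -0.1, 0],
    [1, 0, 0, -0.2, 0],
    [1, 0, 0, -0.4, 0],
    [1, 0, 0, -0.6, 0],
    [1, 0, 0, -0.8, 0],
    [1, 0, 0, -0.8, 0],
    [1, 0, 0, -0.8, 0],
    [1, 0, 0, -0.8, 0],
    [1, 0, 0, -0.5, 0],
    [1, 0, 0, -0.3, 0],
    [1, 0, 0, 0, 0],
    [1, 0, 0, 0, 0],
    [1, 0, 0, 0, 0],
    [1, 0, 0, 0, 0],
  ],
)

```text
time: 13.5
ee_pos: [0.5099, 0.1633, 0.3315]
eef_rot: [1.0, -0.001, 0.0, -0.005]
ft_force: [0.5, -0.3, -0.3]
width: 0.0006
```

```bash
python3 st.py; python3 - <<'E'
from h import *
for n in("wrist","top"): cv2.imwrite(f"pics/f_{n}.png",camera(n))
a=cv2.imread("pics/f_wrist.png");b=cv2.imread("pics/f_top.png")[150:390,160:480]
cv2.imwrite("pics/f.png",np.hstack([cv2.resize(a,(400,300)),cv2.resize(b,(400,300))]))
E
```

```text
t 13.5 tip [0.5099 0.1635 0.3175] th -174.2 r 97.1 F [ 0.4658 -0.3081 -0.321 ] tilt [ 0.0007  0.0108 -0.9999] yaw -0.07 w 0.0005663451690506058
0 shift mm tool xy [ 56.6767 188.4913]
10 shift mm tool xy [ 73.1681 182.8467]
20 shift mm tool xy [ 88.4288 174.4243]
30 shift mm tool xy [101.9949 163.48  ]
```

View pics/f.png

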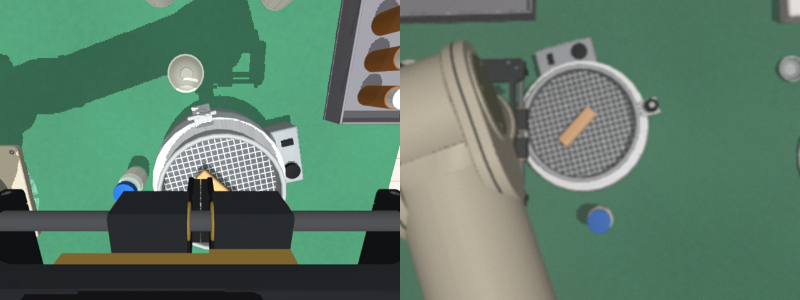

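The hand is clear above the sieve. The picture shows the brush, dish, jar and posts where they were, so I'm handing in.

```bash
python3 -c "
from bench import *
print(close_job())"
```

```text
the job is handed in; nothing more can be done
None
```

The rim check is done and handed in at about 13.6 s of the 58 s allowed. With the gripper closed, the fingertips touched the rim in line with the ball post. They ran round the control-box side to the wing-nut post, and the hand then lifted clear.

- **Path:** the sweep went from -0.6° to 181.6°. At the points I checked, the fingertips were 97.8 to 102.9 mm from the axis (the rim's centre line is at 100). The two outer readings, 102.9 mm near 136° and 97.8 mm near 154°, were brought back on line.
- **Touch:** the tip height stayed at 153.4 to 154.8 mm, so the deck sank about 2 to 4 mm of its 16 mm. Upward force on the tool read 1.0 to 2.3 N, with roughly 1 N of sensor noise. A close-up near 89° showed the fingertips on the rim. I did not measure the deck position directly.
- **After lifting:** the tip is about 318 mm above the table and the force reads near zero. The last pictures show the brush still lying in the sieve, and the dish, jar and posts look undisturbed.
- **Checks that disagreed:** the networks' rim points could not be told apart, so I ignored them. The top camera put the sieve centre 2 to 3 mm from the wrist-camera fit, and I used the wrist fit. The tool stayed tilted by about 1° during the sweep.

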